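Clear the soldering jig and stand a leaded panel against its fence

TASK

Use the scraper block to sweep the four lead offcuts off the jig board into the tray at its end, without touching them with the fingers, and stand the scraper back on the bench. Then slide the leaded panel up to the fence and tip it up so that it stands upright on its long edge on the board, flat against the fence and near the middle of it. Be gentle with the panel and leave the other things on the bench where they are.

Things in the scene. Friction and masses are not known exactly. Their poses are not given: they have to be found in the camera images.
- jig: dark wooden soldering jig, fixed: a board 36 mm high, 220 mm long (y from -110 to 110), reaching 180 mm from the fence at its far edge to its front edge (-x); both ends open. Origin: on the bench (z = 0) below the foot of the fence face, mid-length; x points to the fence, y along it towards the tray
- fence_foot (a point): mid-length of the line where the fence face meets the board's top, 36 mm above the bench. The fence is a bar on the board, 60 mm high, 30 mm thick, 220 mm long, its flat face looking to the jig's -x. Axes as the jig's
- notch (a point): finger notch cut through the front edge of the board, open to the bench below: 80 mm wide (y), from the front edge to 75 mm short of the fence face. This point: middle of the notch's inner wall at the board's top (75 mm from the fence face). Axes as the jig's
- tray_floor (a point): centre of the floor (3 mm above the bench) of a low steel tray fixed at the board's +y end, at x -35, y 161 mm from the jig's origin. Outside 110 (x) x 98 (y) mm, walls 26 mm high and 3 mm thick. Axes as the jig's
- panel: rectangular leaded glass panel in a grey zinc frame, 95 (x) x 150 (y) x 12 (z) mm, about 0.36 kg, lying flat on the board across the notch at the start, 70 to 90 mm short of the fence, its long edges roughly along the fence. Origin: centre of its underside as it lies
- panel_centre (a point): centre of the panel's volume, 6 mm above the middle of its underside; axes as the panel's
- scraper: scraper block standing on the bench: steel foot 26 (x) x 54 (y) x 12 (z) mm with a pale wooden handle 22 (x) x 44 (y) mm above it, 73 mm high in all, 0.14 kg. To be gripped across its x by the handle, from above. Origin: centre of its underside, z up through the handle
- offcut0: H-section offcut of lead came, 18 x 10 x 8 mm, dark grey, loose on the board between fence and panel at the start; one of four; origin: centre of its underside, x along its 18 mm
- offcut1: H-section offcut of lead came, 18 x 10 x 8 mm, dark grey, loose on the board between fence and panel at the start; one of four; origin: centre of its underside, x along its 18 mm
- offcut2: H-section offcut of lead came, 18 x 10 x 8 mm, dark grey, loose on the board between fence and panel at the start; one of four; origin: centre of its underside, x along its 18 mm
- offcut3: H-section offcut of lead came, 18 x 10 x 8 mm, dark grey, loose on the board between fence and panel at the start; one of four; origin: centre of its underside, x along its 18 mm
- jar: bystander: glass jar with a steel lid, 52 mm across, 75 mm high; origin: centre of its underside
- tin: bystander: round tin, 60 mm across, 80 mm high; origin: centre of its underside
- spool: bystander: spool of solder, 60 mm across, 50 mm high; origin: centre of its underside
- flux: bystander: white flux bottle, 44 mm across, 100 mm high; origin: centre of its underside
- pliers: bystander: pliers lying flat, about 155 mm long, 13 mm high, black handles; origin: under the pivot, x towards the jaws
- came_block: bystander: pale wooden block behind the fence, 50 x 90 x 30 mm; origin: centre of its underside
Not all that is in view belongs to the job. There is more than one size of the panel; the one meant has the size given above.

How it is judged:
By the outcome, as a careful person would: the job done as asked, in the order asked, and still so for the second after the job is handed in, with the robot touching nothing.
It also fails if it takes over 72 s, if anything falls off the work surface, if the arm or the gripper's body presses on something with over 40 N, if the wrist force passes 120 N, or if a joint passes its speed limit or range.

ROBOT

A 6-joint arm with a two-finger parallel gripper is mounted at the origin on the work surface. World frame = base frame: x ahead of the robot, y to its left, z up, the work surface at z = 0. Lengths are in m, angles in rad, forces in N, time in s.
With the tool pointing down it reaches from about 0.275 to 0.875 m from the base axis. Payload 12.5 kg.
Tool frame: the origin (TCP) lies on the front face of the gripper's body, between the roots of the fingers; the fingertips stand 73 mm ahead of it and the grasp point (between the pads) lies 54 mm ahead of it (env.nose_length is the distance from the TCP to the fingertips, in m); z points along the fingers, y is the line along which they close (so a half turn about z gives the same grasp; the last joint's range is limited). The gripper opens to 85 mm and grips with 20 to 120 N. Pads are 22 mm wide; open, the fingers measure 114 mm over their backs; the gripper's body (76 mm by 85 mm) begins 54 mm behind the grasp point. The pads swing forward as they close: fully open they stand 13 mm farther back than shut.
Start: joints at [-1.33, 0.351, 1.652, -0, 1.139, -0.085], TCP at [0.176, -0.521, 0.304] pointing down, gripper open.
Joint ranges: [-2.75, 2.75], [-0.79, 2.1], [0.01, 2.65], [-1.57, 4.71], [0.07, 3.14], [-2.87, 2.87]. Speed limits (rad/s): [2.22, 2.22, 2.79, 3.14, 3.14, 3.14].

INTERFACE

Orientations are given as a unit quaternion [w, x, y, z].
In Python, from cell import state, grab_frame, camera_params, sign_off, env gives the robot as it stands.
- The arm moves only by the tool move_arm, never from a script. Its arguments are lists of equal length, an entry for each row: "jaw": the opening, from 0 (shut) to 1 (fully open); "delta_pos": the shift along the tool's x, y, z as a fraction of full scale, a list of three; "dr": the turn, a rotation vector about the tool's x, y, z as a fraction of full scale, a list of three. A call has 1 to 20 rows; each row shifts and turns the commanded pose from where the row before left it, along the tool's axes as they then stand; what a row does not reach is not made up. Full scale, the value 1, is 20 mm for a shift and 0.12 rad for a turn. A row lasts 1/8 s, in which the tool goes at most 62.5 mm and 10.7 degrees, less where a joint would pass 70% of its speed; a pose out of reach is approached as far as the arm can. A call with a number of a shift or a turn outside -1 to 1 is refused whole. A call with a gripper value outside its range is refused whole. The fingers move at their own pace and stop on an object; the grip force is fixed at half the most. Time passes only in rows, so rows that do not move let the fingers close. It gives the time, the measured TCP pose, the force, the opening and the grip force at its end, in the units of the state.
- state(): the state, without advancing time (a new reading comes with each control period).
- grab_frame(name): name is "scene" or "top"; returns (picture, depth): 420x560x3 uint8, blue, green, red; 420x560 float32, m along the optical axis (not along the pixel's ray), 0 where there is no reading.
- camera_params(name): a dict with "fx", "fy", "cx", "cy" (pixels), "eye" and "attitude" of the camera in the world. Camera axes: x right, y up, looking along -z (the intrinsics and any distortion apply to the point x, -y, -z); pixel columns grow to the right and rows downward; lengths in m; the calibration is good to about 2 mm. A picture is of the moment at which its call begins. camera_params takes no time and is no camera call.
- sign_off(): hands the job in; it is judged then, once.
The state is a dict: "t": time; "qpos": joint angles; "joint_vel": joint speeds; "effort": joint torques, N m; "tcp_pos": TCP position; "eef_rot": TCP orientation; "contact_force": force on the tool from outside, world axes, zero at the start; "torque": the same for the moment, N m; "opening": opening from 0.0 (shut) to 1.0 (fully open); "grasp_force": force on a finger pad.
Only numpy, scipy, OpenCV 4.12 (cv2) and the standard library are available. Lean on these libraries where they do the work, as an engineer would, in place of code of your own. Each camera call takes 0.05 s, during which the arm holds its last target. There are 200 camera calls.

## Working session

There is one attempt and no reset: what is moved stays moved. The work goes in short steps, Python scripts to look and compute and a tool call to move; the robot and the scene stay as the last step left them, time stands still between calls to the robot, and variables do not carry over. Pictures are saved under pics/ and viewed, at most 10 in all, crops included, and the job is handed in when it is done.

Besides the shell and the picture viewer there is one more tool, called after "Emit:" in YAML: its name, and indented under it one key for each argument. move_arm: Moves the arm, as the interface text tells. Shift numbers are shares of 20 mm and turn numbers shares of 0.12 rad, none past 1 either way. Its arguments: {"type":"object","properties":{"jaw":{"type":"array","items":{"type":"number"}},"delta_pos":{"type":"array","items":{"type":"array","items":{"type":"number"}}},"dr":{"type":"array","items":{"type":"array","items":{"type":"number"}}}},"required":["jaw","delta_pos","dr"]}

```bash
ls; mkdir -p pics; cat > h.py <<'E'
import numpy as np,cv2
from cell import state,grab_frame,camera_params,env
from scipy.spatial.transform import Rotation as R
def Rm(p):
    a=np.array(p["attitude"],float)
    if a.shape==(3,3): return a
    return R.from_quat(a,scalar_first=True).as_matrix()
def pts(p,d):
    v,u=np.mgrid[:d.shape[0],:d.shape[1]]
    c=np.stack([(u-p["cx"])/p["fx"]*d,-(v-p["cy"])/p["fy"]*d,-d],-1)
    return c@Rm(p).T+np.array(p["eye"])
def ray(p,u,v,z):
    d=Rm(p)@np.array([(u-p["cx"])/p["fx"],-(v-p["cy"])/p["fy"],-1]); e=np.array(p["eye"])
    return e+d*(z-e[2])/d[2]
E
python3 - <<'E'
from h import *
for n in("scene","top"):
    f,d=grab_frame(n);p=camera_params(n);print(n,p)
    cv2.imwrite(f"pics/{n}0.png",f);np.save(f"{n}0.npy",d)
print(state())
E
```

```text
pics
scene {'fx': 451.0390183756872, 'fy': 451.0390183756872, 'cx': 276.8722976705979, 'cy': 210.58055897643519, 'eye': array([1.53999883, 0.28998875, 0.79995414]), 'attitude': array([0.52615138, 0.27276355, 0.3664047 , 0.71729517])}
top {'fx': 508.762983079481, 'fy': 508.762983079481, 'cx': 281.0502802156246, 'cy': 206.91132500512404, 'eye': array([ 0.47367579, -0.02883962,  1.28627235]), 'attitude': array([-0.70436992, -0.02290647,  0.0173502 ,  0.70925121])}
{'t': 0.1, 'qpos': array([-1.32961996e+00,  3.51216805e-01,  1.65234365e+00,  1.28899627e-05,
        1.13909725e+00, -8.46130485e-02]), 'joint_vel': array([ 0.00036008, -0.00203282, -0.00378196,  0.00033574, -0.0005003 ,
        0.00105849]), 'effort': array([-8.02940758e-05, -5.06837904e+01, -2.91876447e+01, -1.01702390e-04,
        2.67458061e-03,  7.53748509e-06]), 'tcp_pos': array([ 0.17599967, -0.52085463,  0.3033996 ]), 'eef_rot': array([-5.31352811e-04,  9.86762266e-01,  1.62172584e-01, -3.58101202e-05]), 'contact_force': array([-0.2995492 , -0.39363616, -0.05131954]), 'torque': array([-2.65215394e-05,  3.90233652e-02,  2.54551649e-02]), 'grasp_force': 0.0, 'opening': 0.9987428863447152}
```

View pics/top0.png

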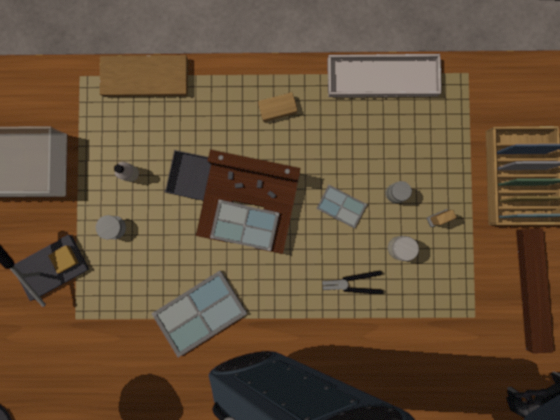

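View pics/scene0.png

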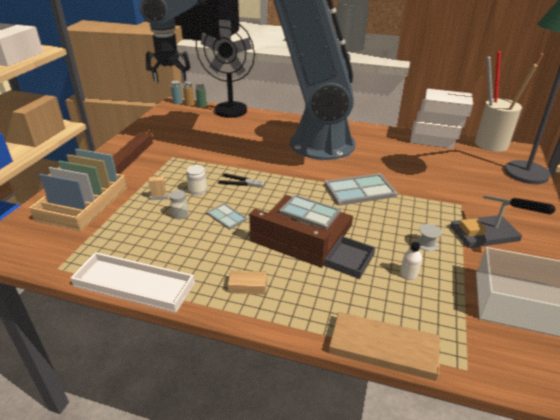

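Top view: the jig is at about (250,200), with the fence along (208,155)-(300,172), the tray at (188,176) and four offcuts between x 230 and 275 near y 185. The scraper is the pale handle at (445,217). There are three panels: (245,225) on the board, a small one at (342,206) and a big one at (200,312). The one on the board, across the notch, fits 95x150. I'll measure it and confirm with a crop.

```bash
cat > meas.py <<'E'
from h import *
p=camera_params("top");f=cv2.imread("pics/top0.png");d=np.load("top0.npy");P=pts(p,d);z=P[...,2]
def rect(m,name,box):
    u0,v0,u1,v1=box;M=np.zeros(z.shape,bool);M[v0:v1,u0:u1]=m[v0:v1,u0:u1]
    n,l,s,c=cv2.connectedComponentsWithStats(M.astype(np.uint8))
    i=1+np.argmax(s[1:,4]);q=P[l==i]
    r=cv2.minAreaRect((q[:,:2]*1000).astype(np.float32))
    print(name,s[i,4],"c",np.round(r[0],1),"size",np.round(r[1],1),"ang",round(r[2],2),"zmed",np.round(np.median(q[:,2])*1000,1),"corn",np.round(cv2.boxPoints(r),0).tolist())
rect((z>.085)&(z<.105),"fence",(195,140,310,190))
rect((z>.043)&(z<.06),"panel",(200,190,300,260))
rect((z>.028)&(z<.06),"board",(190,140,310,260))
rect((z>.045),"scr-top",(425,200,465,235))
rect((z>.008)&(z<.04),"scr-foot",(420,200,465,235))
rect((z>.015)&(z<.035),"tray",(155,145,212,205))
rect((z>.004),"small",(315,180,370,230)); rect((z>.004),"big",(145,265,250,360))
m=(z>.0395)&(z<.05)
M=np.zeros(z.shape,np.uint8);M[165:205,215:290]=m[165:205,215:290]
n,l,s,c=cv2.connectedComponentsWithStats(M)
for i in range(1,n):
    if s[i,4]>4: print("off",s[i],np.round(P[l==i].mean(0)*1000,1))
for (a,b) in [(400,190),(405,248),(278,107),(127,172),(108,227)]:
    print(np.round(P[b,a]*1000,0))
print("z board",np.round(z[175:182,240]*1000,1),"bench",np.median(z[130:145,300:320])*1000)
a=cv2.resize(f[140:260,160:310],None,fx=5,fy=5,interpolation=cv2.INTER_CUBIC)[:600,:750]
b=cv2.resize(f[195:240,420:470],None,fx=4,fy=4,interpolation=cv2.INTER_CUBIC)
a[-180:,-200:]=b
cv2.imwrite("pics/crop0.png",np.clip(a*1.5,0,255))
E
python3 meas.py
```

```text
fence 1210 c [644.2  43.4] size [219.5  30.9] ang 77.91 zmed 95.2 corn [[606.0, -61.0], [636.0, -67.0], [682.0, 147.0], [652.0, 154.0]]
panel 1813 c [502.1  69.7] size [150.  95.] ang 77.13 zmed 45.7 corn [[439.0, 7.0], [532.0, -14.0], [565.0, 132.0], [473.0, 153.0]]
board 6455 c [542.3  66.6] size [222.4 180.7] ang 77.88 zmed 37.5 corn [[431.0, -23.0], [607.0, -61.0], [654.0, 156.0], [477.0, 194.0]]
scr-top 204 c [ 490.5 -233.6] size [ 29.1 410. ] ang 8.76 zmed 71.1 corn [[445.0, -33.0], [507.0, -438.0], [536.0, -434.0], [474.0, -29.0]]
scr-foot 83 c [ 523.1 -406. ] size [23.4 57.2] ang 51.09 zmed 17.0 corn [[494.0, -397.0], [538.0, -433.0], [553.0, -415.0], [508.0, -379.0]]
tray 364 c [621.5 201.3] size [121.6 121.2] ang 78.02 zmed 25.9 corn [[550.0, 154.0], [668.0, 129.0], [693.0, 248.0], [575.0, 273.0]]
small 953 c [ 509.3 -136.7] size [118.  194.1] ang 49.57 zmed 6.9 corn [[397.0, -119.0], [545.0, -245.0], [621.0, -155.0], [474.0, -29.0]]
big 4194 c [329.  110.6] size [134.1 386.6] ang 30.23 zmed 12.2 corn [[174.0, 244.0], [368.0, -90.0], [484.0, -23.0], [290.0, 311.0]]
off [228 171   5   8  33] [625.1 104.6  43.1]
off [257 180   5   7  27] [603.6  33.9  43.3]
off [235 183   8   4  28] [600.8  84.3  43.4]
off [268 190   8   9  32] [577.5   4.   43.5]
off [218 199  25   6  65] [555.8 113.3  46.6]
[ 581. -304.   75.]
[ 443. -311.   82.]
[795. -13.  31.]
[630. 352.  68.]
[498. 403.  48.]
z board [36.4 37.  35.4 36.  31.6 34.6 35.9] bench -0.24563942752564571[ WARN:0@0.496] global loadsave.cpp:1063 imwrite_ Unsupported depth image for selected encoder is fallbacked to CV_8U.
```

View pics/crop0.png

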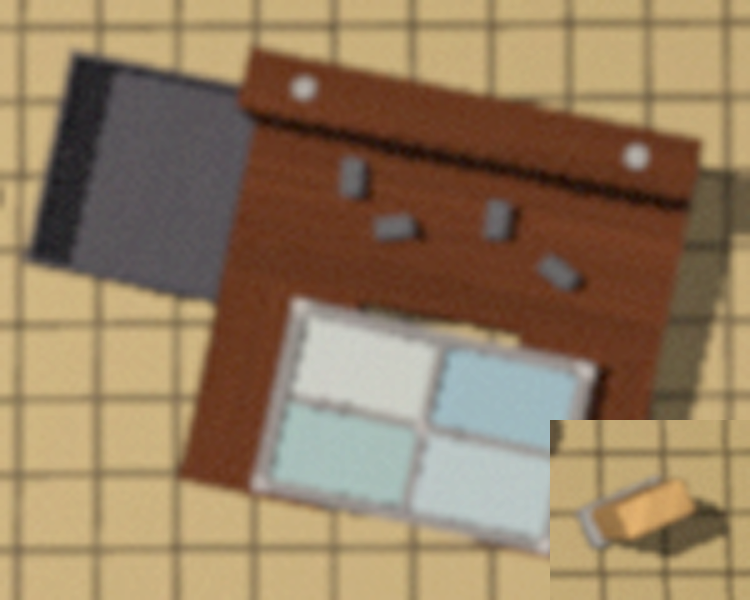

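The crop confirms it. The framed panel on the board across the notch measures 150x95 mm; the small one (top pixel 342,206) and the big one (200,312) don't fit. The four offcuts lie in front of the fence, and the scraper has a pale handle on a steel foot, its long axis tilted. Next I'll fit the scraper more exactly.

```bash
cat >> h.py <<'E'
F=np.array([629.5,46.5]);JA=np.deg2rad(-12.1)
JX=np.array([np.cos(JA),np.sin(JA)]);JY=np.array([-np.sin(JA),np.cos(JA)])
def j2w(x,y): return F+x*JX+y*JY
def w2j(q): q=np.asarray(q)[...,:2]-F; return np.stack([q@JX,q@JY],-1)
def rep():
    s=state();r=R.from_quat(s["eef_rot"],scalar_first=True);M=r.as_matrix()
    print("t %.2f"%s["t"],"tcp",np.round(s["tcp_pos"]*1000,1),"jig",np.round(w2j(s["tcp_pos"]*1000),1),"ytool ang %.2f"%np.rad2deg(np.arctan2(M[1,1],M[0,1])),"tilt %.2f"%np.rad2deg(np.arccos(-M[2,2])),"f",np.round(s["contact_force"],1),"open %.2f grip %.1f"%(s["opening"],s["grasp_force"]),"q",np.round(s["qpos"],2))
    return s,M
def goto(x,y,z,yang=None):
    "tool-frame shift in 20mm units to world mm target; turn about tool z (in .12 rad) done FIRST"
    s,M=rep()
    if yang is not None:
        a=np.deg2rad(yang)-np.arctan2(M[1,1],M[0,1]);a=(a+np.pi)%(2*np.pi)-np.pi
        print("turn z units %.3f"%(-a/.12));M=R.from_rotvec([0,0,a]).as_matrix()@M
    d=M.T@(np.array([x,y,z])-s["tcp_pos"]*1000)/20
    print("shift units",np.round(d,3))
E
python3 - <<'E'
from h import *
p=camera_params("top");f=cv2.imread("pics/top0.png");d=np.load("top0.npy");P=pts(p,d)
v,u=np.mgrid[:420,:560];box=(u>425)&(u<465)&(v>200)&(v<235)
b,g,r=[f[...,i].astype(int) for i in range(3)]
for lo,hi in((.066,.08),(.008,.016)):
    m=box&(P[...,2]>lo)&(P[...,2]<hi)&(P[...,0]>.49)&(P[...,0]<.57)&(P[...,1]<-.36)&(P[...,1]>-.46)
    q=P[m]*1000;rc=cv2.minAreaRect(q[:,:2].astype(np.float32));print(m.sum(),np.round(rc,1) if 0 else rc,q.mean(0))
# scene view
p=camera_params("scene");f=cv2.imread("pics/scene0.png");d=np.load("scene0.npy");P=pts(p,d)
m=(P[...,2]>.066)&(P[...,2]<.08)&(abs(P[...,0]-.53)<.05)&(abs(P[...,1]+.41)<.05)
q=P[m]*1000;print("scene",m.sum(),cv2.minAreaRect(q[:,:2].astype(np.float32)),q.mean(0))
goto(525,-415,200,20)
E
```

```text
167 ((517.7687377929688, -413.46734619140625), (21.533809661865234, 44.675811767578125), 22.2033748626709) [ 517.76429891 -413.06284613   71.89321155]
40 ((512.9566040039062, -411.1509704589844), (47.77363204956055, 46.91628646850586), 3.789764881134033) [ 515.94452574 -401.98893686   11.23964013]
scene 82 ((521.8517456054688, -413.4230041503906), (28.459978103637695, 44.800392150878906), 31.900545120239258) [ 523.70754552 -412.18710657   71.47923655]
t 0.10 tcp [ 176.  -520.9  303.4] jig [-324.5 -649.8] ytool ang -71.33 tilt 0.06 f [-0.3 -0.4 -0.1] open 1.00 grip 0.0 q [-1.33  0.35  1.65  0.    1.14 -0.08]
turn z units -13.284
shift units [-0.995 18.213  5.151]
```

Emit:
move_arm:
  jaw: [0.7,0.7,0.7,0.7,0.7,0.7,0.7,0.7,0.7,0.7,0.7,0.7,0.7,0.7,0.7]
  delta_pos:
    - [0,0,0]
    - [0,0,0]
    - [0,0,0]
    - [0,0,0]
    - [0,0,0]
    - [0,0,0]
    - [0,0,0]
    - [0,0,0]
    - [0,0,0]
    - [0,0,0]
    - [0,0,0]
    - [0,0,0]
    - [0,0,0]
    - [0,0,0]
    - [0,0,0]
  dr:
    - [0,0,-0.97]
    - [0,0,-0.97]
    - [0,0,-0.97]
    - [0,0,-0.97]
    - [0,0,-0.97]
    - [0,0,-0.97]
    - [0,0,-0.97]
    - [0,0,-0.97]
    - [0,0,-0.97]
    - [0,0,-0.97]
    - [0,0,-0.97]
    - [0,0,-0.97]
    - [0,0,-0.97]
    - [0,0,-0.97]
    - [0,0,0]

```text
t: 1.98
tcp_pos: [0.176, -0.5209, 0.3036]
eef_rot: [-0.0, 0.559, 0.829, 0.0]
contact_force: [-0.1, 0.7, 0.4]
opening: 0.706
grasp_force: 0.0
```

```bash
python3 -c "
from h import *
goto(518,-413.5,220,22.2)"
```

```text
t 1.98 tcp [ 176.  -520.9  303.6] jig [-324.5 -649.9] ytool ang 21.99 tilt 0.03 f [-0.1  0.7  0.4] open 0.71 grip 0.0 q [-1.33  0.35  1.65 -0.    1.14 -1.71]
turn z units -0.030
shift units [-1.489 17.861  4.182]
```

Emit:
move_arm:
  jaw: [0.7,0.7,0.7,0.7,0.7,0.7,0.7,0.7,0.7,0.7,0.7,0.7,0.7,0.7,0.7,0.7,0.7,0.7,0.7,0.7]
  delta_pos:
    - [-0.083,0.992,0.232]
    - [-0.083,0.992,0.232]
    - [-0.083,0.992,0.232]
    - [-0.083,0.992,0.232]
    - [-0.083,0.992,0.232]
    - [-0.083,0.992,0.232]
    - [-0.083,0.992,0.232]
    - [-0.083,0.992,0.232]
    - [-0.083,0.992,0.232]
    - [-0.083,0.992,0.232]
    - [-0.083,0.992,0.232]
    - [-0.083,0.992,0.232]
    - [-0.083,0.992,0.232]
    - [-0.083,0.992,0.232]
    - [-0.083,0.992,0.232]
    - [-0.083,0.992,0.232]
    - [-0.083,0.992,0.232]
    - [-0.083,0.992,0.232]
    - [0,0,0]
    - [0,0,0]
  dr:
    - [0,0,0]
    - [0,0,0]
    - [0,0,0]
    - [0,0,0]
    - [0,0,0]
    - [0,0,0]
    - [0,0,0]
    - [0,0,0]
    - [0,0,0]
    - [0,0,0]
    - [0,0,0]
    - [0,0,0]
    - [0,0,0]
    - [0,0,0]
    - [0,0,0]
    - [0,0,0]
    - [0,0,0]
    - [0,0,0]
    - [0,0,0]
    - [0,0,0]

```text
t: 4.47
tcp_pos: [0.5181, -0.4149, 0.2203]
eef_rot: [-0.0, 0.559, 0.829, -0.0]
contact_force: [-0.1, 0.1, 0.2]
opening: 0.701
grasp_force: 0.0
```

```bash
python3 -c "
from h import *
goto(518,-413.5,99,22.2)"
```

```text
t 4.47 tcp [ 518.1 -414.9  220.3] jig [ -12.2 -474.5] ytool ang 22.03 tilt 0.01 f [-0.1  0.1  0.2] open 0.70 grip 0.0 q [-0.75  0.64  1.4  -0.    1.1  -1.13]
turn z units -0.024
shift units [0.064 0.022 6.067]
```

Emit:
move_arm:
  jaw: [0.7,0.7,0.7,0.7,0.7,0.7,0.7,0.7,0.7,0,0,0,0,0,0]
  delta_pos:
    - [0.06,0.02,0.9]
    - [0,0,0.9]
    - [0,0,0.9]
    - [0,0,0.9]
    - [0,0,0.9]
    - [0,0,0.8]
    - [0,0,0.5]
    - [0,0,0.25]
    - [0,0,0]
    - [0,0,0]
    - [0,0,0]
    - [0,0,0]
    - [0,0,0]
    - [0,0,0]
    - [0,0,0]
  dr:
    - [0,0,-0.02]
    - [0,0,0]
    - [0,0,0]
    - [0,0,0]
    - [0,0,0]
    - [0,0,0]
    - [0,0,0]
    - [0,0,0]
    - [0,0,0]
    - [0,0,0]
    - [0,0,0]
    - [0,0,0]
    - [0,0,0]
    - [0,0,0]
    - [0,0,0]

```text
t: 6.35
tcp_pos: [0.5185, -0.4137, 0.1]
eef_rot: [0.001, 0.558, 0.83, -0.0]
contact_force: [-0.2, -0.1, 6.1]
opening: 0.247
grasp_force: 59.3
```

```bash
python3 -c "
from h import *
goto(518,-413.5,99,22.2)"
```

```text
t 6.35 tcp [ 518.5 -413.7  100. ] jig [ -12.1 -473.3] ytool ang 22.17 tilt 0.06 f [-0.2 -0.1  6.1] open 0.25 grip 59.3 q [-0.74  0.79  1.46  0.    0.89 -1.13]
turn z units -0.004
shift units [ 0.019 -0.019  0.049]
```

Emit:
move_arm:
  jaw: [0,0,0,0,0,0,0,0,0,0,0,0]
  delta_pos:
    - [0,0,-0.5]
    - [0,0,-0.9]
    - [0,0,-0.9]
    - [0,0,-0.9]
    - [0,0,-0.9]
    - [0,0,-0.9]
    - [0,0,-0.9]
    - [0,0,0]
    - [0,0,0]
    - [0,0,0]
    - [0,0,0]
    - [0,0,0]
  dr:
    - [0,0,0]
    - [0,0,0]
    - [0,0,-0.9]
    - [0,0,-0.9]
    - [0,0,-0.9]
    - [0,0,-0.9]
    - [0,0,-0.9]
    - [0,0,-0.9]
    - [0,0,-0.9]
    - [0,0,-0.9]
    - [0,0,-0.9]
    - [0,0,0]

```text
t: 7.85
tcp_pos: [0.5182, -0.4135, 0.2183]
eef_rot: [0.0, 0.106, 0.994, -0.0]
contact_force: [0.0, -0.2, -1.9]
opening: 0.252
grasp_force: 58.4
```

```bash
python3 -c "
from h import *
x,y=j2w(-31,-91);print(x,y)
goto(x,y,220,77.9)"
```

```text
580.1134304362355 -35.980099095014694
t 7.85 tcp [ 518.2 -413.5  218.3] jig [ -12.4 -473.1] ytool ang 77.82 tilt 0.04 f [ 0.  -0.2 -1.9] open 0.25 grip 58.4 q [-0.74  0.64  1.41  0.    1.09 -2.1 ]
turn z units -0.011
shift units [ 0.93  19.104 -0.09 ]
```

Emit:
move_arm:
  jaw: [0,0,0,0,0,0,0,0,0,0,0,0,0,0,0,0,0,0,0,0]
  delta_pos:
    - [0.05,0.99,0]
    - [0.05,0.99,0]
    - [0.05,0.99,0]
    - [0.05,0.99,0]
    - [0.05,0.99,0]
    - [0.05,0.99,0]
    - [0.05,0.99,0]
    - [0.05,0.99,0]
    - [0.05,0.99,0]
    - [0.05,0.99,0]
    - [0.05,0.99,0]
    - [0.05,0.99,0]
    - [0.05,0.99,0]
    - [0.05,0.99,0]
    - [0.05,0.99,0]
    - [0.05,0.99,0]
    - [0.05,0.99,0]
    - [0.05,0.99,0]
    - [0.03,0.99,0]
    - [0,0.29,0]
  dr:
    - [0,0,0]
    - [0,0,0]
    - [0,0,0]
    - [0,0,0]
    - [0,0,0]
    - [0,0,0]
    - [0,0,0]
    - [0,0,0]
    - [0,0,0]
    - [0,0,0]
    - [0,0,0]
    - [0,0,0]
    - [0,0,0]
    - [0,0,0]
    - [0,0,0]
    - [0,0,0]
    - [0,0,0]
    - [0,0,0]
    - [0,0,0]
    - [0,0,0]

```text
t: 10.35
tcp_pos: [0.5805, -0.0348, 0.2174]
eef_rot: [0.0, 0.105, 0.994, 0.0]
contact_force: [-0.5, 0.7, -1.9]
opening: 0.249
grasp_force: 58.7
```

Emit:
move_arm:
  jaw: [0,0,0]
  delta_pos:
    - [0,0,0.9]
    - [0,0,0.9]
    - [0,0,0]
  dr:
    - [0,0,0]
    - [0,0,0]
    - [0,0,0]

```text
t: 10.72
tcp_pos: [0.5794, -0.0365, 0.1791]
eef_rot: [-0.002, 0.106, 0.994, 0.0]
contact_force: [-0.5, -0.8, -1.0]
opening: 0.25
grasp_force: 58.7
```

```bash
python3 -c "
from h import *
x,y=j2w(-31,-91)
goto(x,y,137,77.9)
f,d=grab_frame('scene');cv2.imwrite('pics/s1.png',cv2.resize(f[160:290,190:390],None,fx=4,fy=4,interpolation=cv2.INTER_CUBIC))
f,d=grab_frame('top');cv2.imwrite('pics/t1.png',cv2.resize(f[130:260,160:330],None,fx=4,fy=4,interpolation=cv2.INTER_CUBIC))"
```

```text
t 10.72 tcp [579.4 -36.5 179.1] jig [-31.6 -91.7] ytool ang 77.82 tilt 0.23 f [-0.5 -0.8 -1. ] open 0.25 grip 58.7 q [-0.14  0.56  1.67 -0.    0.92 -1.5 ]
turn z units -0.011
shift units [-0.04   0.035  2.104]
```

View pics/s1.png

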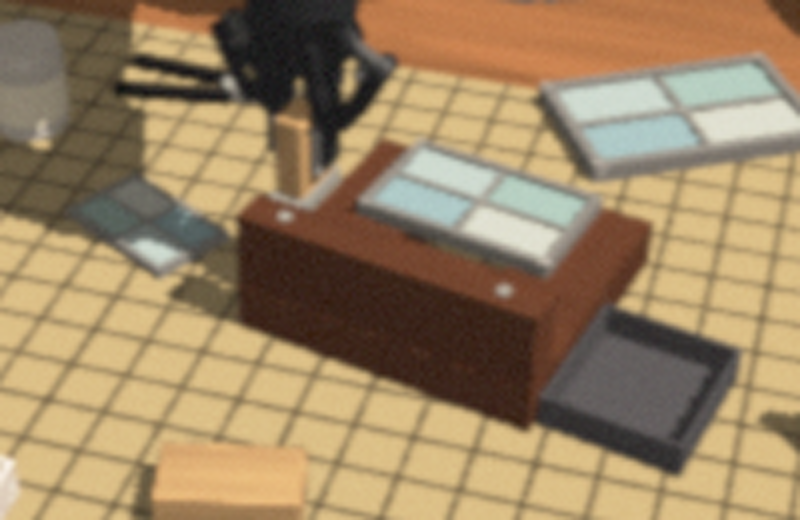

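The scene crop shows the scraper held upright just above the board at its -y end (300,200), clear of the fence, the panel and the empty tray (650,380). I'll lower it and sweep.

Emit:
move_arm:
  jaw: [0,0,0,0,0]
  delta_pos:
    - [0,0,0.6]
    - [0,0,0.6]
    - [0,0,0.5]
    - [0,0,0.38]
    - [0,0,0]
  dr:
    - [0,0,0]
    - [0,0,0]
    - [0,0,0]
    - [0,0,0]
    - [0,0,0]

```text
t: 11.45
tcp_pos: [0.5801, -0.0361, 0.1391]
eef_rot: [-0.001, 0.106, 0.994, 0.0]
contact_force: [-0.0, -0.0, -1.6]
opening: 0.25
grasp_force: 58.7
```

```bash
python3 -c "
from h import *
x,y=j2w(-31,127)
goto(x,y,137,77.9)"
```

```text
t 11.45 tcp [580.1 -36.1 139.1] jig [-31.  -91.1] ytool ang 77.87 tilt 0.06 f [-0.  -0.  -1.6] open 0.25 grip 58.7 q [-0.14  0.62  1.69  0.    0.84 -1.5 ]
turn z units -0.005
shift units [2.0000e-03 1.0905e+01 1.0500e-01]
```

Emit:
move_arm:
  jaw: [0,0,0,0,0,0,0,0,0,0,0,0,0,0,0,0,0,0,0,0]
  delta_pos:
    - [0,0.3,0.08]
    - [0,0.55,0]
    - [0,0.6,0]
    - [0,0.6,0]
    - [0,0.6,0]
    - [0,0.6,0]
    - [0,0.6,0]
    - [0,0.6,0]
    - [0,0.6,0]
    - [0,0.6,0]
    - [0,0.6,0]
    - [0,0.6,0]
    - [0,0.6,0]
    - [0,0.6,0]
    - [0,0.6,0]
    - [0,0.6,0]
    - [0,0.6,0]
    - [0,0.6,0]
    - [0,0.5,0]
    - [0,0.2,0]
  dr:
    - [0,0,0]
    - [0,0,0]
    - [0,0,0]
    - [0,0,0]
    - [0,0,0]
    - [0,0,0]
    - [0,0,0]
    - [0,0,0]
    - [0,0,0]
    - [0,0,0]
    - [0,0,0]
    - [0,0,0]
    - [0,0,0]
    - [0,0,0]
    - [0,0,0]
    - [0,0,0]
    - [0,0,0]
    - [0,0,0]
    - [0,0,0]
    - [0,0,0]

```text
t: 13.95
tcp_pos: [0.6273, 0.1826, 0.1381]
eef_rot: [0.0, 0.105, 0.994, 0.0]
contact_force: [-0.3, 1.1, -1.4]
opening: 0.249
grasp_force: 58.7
```

Emit:
move_arm:
  jaw: [0,0,0,0,0,0]
  delta_pos:
    - [0,0.1,0]
    - [0,0,-0.6]
    - [0,0,-1]
    - [0,0,-1]
    - [0,0,-1]
    - [0,0,-0.6]
  dr:
    - [0,0,0]
    - [0,0,0]
    - [0,0,0]
    - [0,0,0]
    - [0,0,0]
    - [0,0,0]

```text
t: 14.7
tcp_pos: [0.6279, 0.1839, 0.2242]
eef_rot: [0.001, 0.106, 0.994, 0.0]
contact_force: [-0.4, -0.6, -2.1]
opening: 0.252
grasp_force: 58.7
```

```bash
python3 -c "
from h import *
goto(518.5,-413.7,220,77.9)
f,d=grab_frame('scene');a=cv2.resize(f[180:290,230:400],None,fx=4,fy=4,interpolation=cv2.INTER_CUBIC);cv2.imwrite('pics/s2.png',np.clip(a*1.5,0,255).astype(np.uint8))"
```

```text
t 14.70 tcp [627.9 183.9 224.2] jig [-30.3 134. ] ytool ang 77.86 tilt 0.10 f [-0.4 -0.6 -2.1] open 0.25 grip 58.7 q [ 0.21  0.62  1.43 -0.    1.09 -1.15]
turn z units -0.006
shift units [ -0.914 -30.361   0.188]
```

View pics/s2.png

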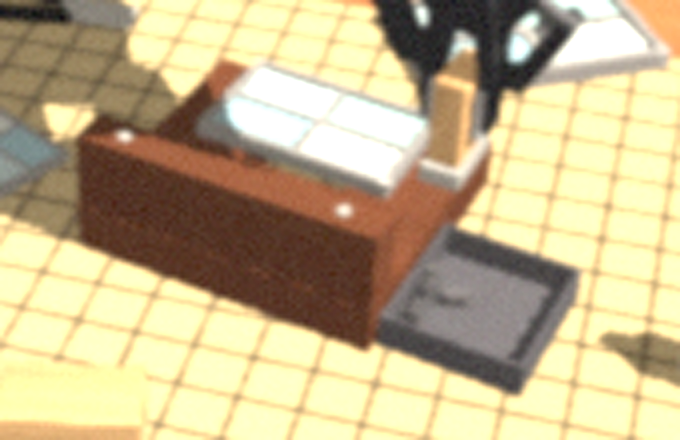

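The offcuts show dark in the tray at (420-460,275-315) and none is visible on the board. I'll carry the scraper back and count from the top once the arm is clear.

Emit:
move_arm:
  jaw: [0,0,0,0,0,0,0,0,0,0,0,0,0,0,0,0,0,0,0,0]
  delta_pos:
    - [-0.03,-0.8,0]
    - [-0.03,-1,0]
    - [-0.03,-1,0]
    - [-0.03,-1,0]
    - [-0.03,-1,0]
    - [-0.03,-1,0]
    - [-0.03,-1,0]
    - [-0.03,-1,0]
    - [-0.03,-1,0]
    - [-0.03,-1,0]
    - [-0.03,-1,0]
    - [-0.03,-1,0]
    - [-0.03,-1,0]
    - [-0.03,-1,0]
    - [-0.03,-1,0]
    - [-0.03,-1,0]
    - [-0.03,-1,0]
    - [-0.03,-1,0]
    - [-0.03,-1,0]
    - [-0.03,-1,0]
  dr:
    - [0,0,0]
    - [0,0,0]
    - [0,0,0]
    - [0,0,0]
    - [0,0,0]
    - [0,0,0]
    - [0,0,0]
    - [0,0,0]
    - [0,0,0]
    - [0,0,0]
    - [0,0,0]
    - [0,0,0]
    - [0,0,0]
    - [0,0,0]
    - [0,0,0]
    - [0,0,0]
    - [0,0,0]
    - [0,0,0]
    - [0,0,0]
    - [0,0,0]

```text
t: 17.25
tcp_pos: [0.5559, -0.2071, 0.2222]
eef_rot: [0.0, 0.106, 0.994, -0.0]
contact_force: [0.5, 0.4, -1.6]
opening: 0.25
grasp_force: 58.7
```

Emit:
move_arm:
  jaw: [0,0,0,0,0,0,0,0,0,0,0,0]
  delta_pos:
    - [-0.03,-1,0]
    - [-0.03,-1,0]
    - [-0.03,-1,0]
    - [-0.03,-1,0]
    - [-0.03,-1,0]
    - [-0.03,-1,0]
    - [-0.03,-1,0]
    - [-0.03,-1,0]
    - [-0.03,-1,0]
    - [-0.03,-1,0]
    - [0,-0.5,0]
    - [0,0,0]
  dr:
    - [0,0,0]
    - [0,0,0]
    - [0,0,0]
    - [0,0,0]
    - [0,0,0]
    - [0,0,0]
    - [0,0,0]
    - [0,0,0]
    - [0,0,0]
    - [0,0,0]
    - [0,0,0]
    - [0,0,0]

```text
t: 18.75
tcp_pos: [0.5176, -0.4129, 0.222]
eef_rot: [-0.0, 0.106, 0.994, 0.0]
contact_force: [0.5, 1.2, -2.5]
opening: 0.25
grasp_force: 58.7
```

```bash
python3 -c "
from h import *
goto(518.5,-413.7,101,77.9)
f,d=grab_frame('top');np.save('top2.npy',d);cv2.imwrite('pics/t2full.png',f);a=cv2.resize(f[130:260,160:310],None,fx=4,fy=4,interpolation=cv2.INTER_CUBIC);cv2.imwrite('pics/t2.png',np.clip(a*1.8,0,255).astype(np.uint8))
P=pts(camera_params('top'),d)*1000
m=(P[...,2]>6)&(P[...,2]<22);j=w2j(P)
m&=(j[...,0]>-84)&(j[...,0]<14)&(j[...,1]>118)&(j[...,1]<203)
n,l,s,c=cv2.connectedComponentsWithStats(m.astype(np.uint8))
for i in range(1,n):
  if s[i,4]>6: print(s[i,4],np.round(j[l==i].mean(0)))
"
```

```text
t 18.75 tcp [ 517.6 -412.9  222. ] jig [ -13.1 -472.6] ytool ang 77.82 tilt 0.01 f [ 0.5  1.2 -2.5] open 0.25 grip 58.7 q [-0.74  0.64  1.41  0.    1.1  -2.1 ]
turn z units -0.011
shift units [-0.052 -0.032  6.05 ]
41 [-23. 125.]
29 [-43. 142.]
12 [-48. 123.]
```

View pics/t2.png

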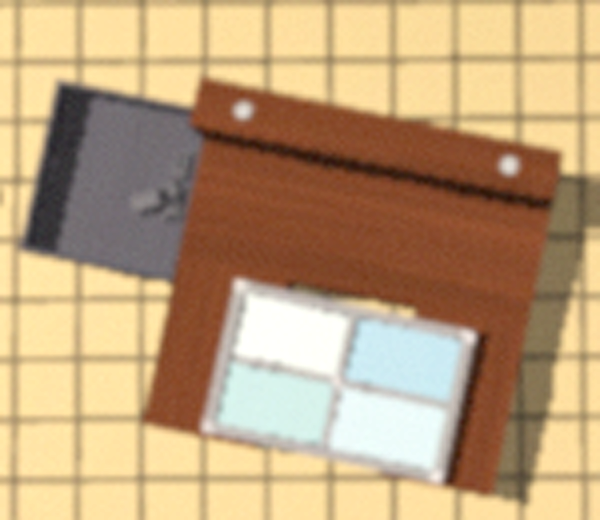

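The top crop shows the board clear, the offcuts in the tray around (145-190,160-215) and the panel unmoved. Now I'll set the scraper down.

Emit:
move_arm:
  jaw: [0,0,0,0,0,0,0,0,0,0,0.5,0.5,0.5,0.5,0.5,0.5,0.5,0.5,0.5]
  delta_pos:
    - [0,0,0.9]
    - [0,0,0.9]
    - [0,0,0.9]
    - [0,0,0.9]
    - [0,0,0.9]
    - [0,0,0.8]
    - [0,0,0.5]
    - [0,0,0.2]
    - [0,0,0.08]
    - [0,0,0]
    - [0,0,0]
    - [0,0,0]
    - [0,0,0]
    - [0,0,0]
    - [0,0,-0.5]
    - [0,0,-1]
    - [0,0,-1]
    - [0,0,-1]
    - [0,0,-1]
  dr:
    - [0,0,0]
    - [0,0,0]
    - [0,0,0]
    - [0,0,0]
    - [0,0,0]
    - [0,0,0]
    - [0,0,0]
    - [0,0,0]
    - [0,0,0]
    - [0,0,0]
    - [0,0,0]
    - [0,0,0]
    - [0,0,0]
    - [0,0,0]
    - [0,0,0]
    - [0,0,0]
    - [0,0,0]
    - [0,0,0]
    - [0,0,0]

```text
t: 21.18
tcp_pos: [0.5179, -0.4124, 0.1924]
eef_rot: [0.0, 0.106, 0.994, -0.0]
contact_force: [0.8, 0.6, -0.7]
opening: 0.498
grasp_force: 0.0
```

```bash
python3 -c "
from h import *
x,y=j2w(-205,-4)
goto(x,y,190,77.4)
f,d=grab_frame('scene');P=pts(camera_params('scene'),d)*1000
m=(P[...,2]>60)&(P[...,2]<80)&(abs(P[...,0]-518)<35)&(abs(P[...,1]+413)<35);print(m.sum(),P[m].mean(0),P[m][:,2].max())
"
```

```text
t 21.18 tcp [ 517.9 -412.4  192.4] jig [ -12.9 -472.1] ytool ang 77.86 tilt 0.04 f [ 0.8  0.6 -0.7] open 0.50 grip 0.0 q [-0.74  0.67  1.43 -0.    1.04 -2.1 ]
turn z units 0.067
shift units [ 9.807 23.322  0.105]
99 [ 523.63904461 -411.36997863   69.75541198] 75.82495275136314
```

Emit:
move_arm:
  jaw: [0.3,0.3,0.3,0.3,0.3,0.3,0.3,0.3,0.3,0.3,0.3,0.3,0.3,0.3,0.3,0.3,0.3,0.3,0.3,0.3]
  delta_pos:
    - [0.41,0.97,0]
    - [0.41,0.97,0]
    - [0.41,0.97,0]
    - [0.41,0.97,0]
    - [0.41,0.97,0]
    - [0.41,0.97,0]
    - [0.41,0.97,0]
    - [0.41,0.97,0]
    - [0.41,0.97,0]
    - [0.41,0.97,0]
    - [0.41,0.97,0]
    - [0.41,0.97,0]
    - [0.41,0.97,0]
    - [0.41,0.97,0]
    - [0.41,0.97,0]
    - [0.41,0.97,0]
    - [0.41,0.97,0]
    - [0.41,0.97,0]
    - [0.41,0.97,0]
    - [0.41,0.97,0]
  dr:
    - [0,0,0]
    - [0,0,0]
    - [0,0,0]
    - [0,0,0]
    - [0,0,0]
    - [0,0,0]
    - [0,0,0]
    - [0,0,0]
    - [0,0,0]
    - [0,0,0]
    - [0,0,0]
    - [0,0,0]
    - [0,0,0]
    - [0,0,0]
    - [0,0,0]
    - [0,0,0]
    - [0,0,0]
    - [0,0,0]
    - [0,0,0]
    - [0,0,0]

```text
t: 23.72
tcp_pos: [0.4386, 0.0027, 0.1906]
eef_rot: [0.0, 0.106, 0.994, 0.0]
contact_force: [0.0, 0.1, 0.4]
opening: 0.303
grasp_force: 0.0
```

Emit:
move_arm:
  jaw: [0.3,0.3,0.3,0.3,0.3,0.3]
  delta_pos:
    - [0.41,0.97,0]
    - [0.41,0.97,0]
    - [0.41,0.97,0]
    - [0.41,0.97,0]
    - [0,0,0]
    - [0,0,0]
  dr:
    - [0,0,0]
    - [0,0,0]
    - [0,0,0]
    - [0,0,0]
    - [0,0,0]
    - [0,0,0]

```text
t: 24.48
tcp_pos: [0.4233, 0.0841, 0.1906]
eef_rot: [0.0, 0.106, 0.994, -0.0]
contact_force: [0.1, -0.8, 0.2]
opening: 0.299
grasp_force: 0.0
```

```bash
python3 -c "
from h import *
x,y=j2w(-207,-3)
goto(x,y,98,77.9)
"
```

```text
t 24.48 tcp [423.3  84.1 190.6] jig [-209.5   -6.5] ytool ang 77.88 tilt 0.01 f [ 0.1 -0.8  0.2] open 0.30 grip 0.0 q [ 0.09  0.31  2.05 -0.    0.78 -1.27]
turn z units -0.002
shift units [-0.126  0.175  4.63 ]
```

Emit:
move_arm:
  jaw: [0.3,0.3,0.3,0.3,0.3,0.3,0.3]
  delta_pos:
    - [0,0.17,0.9]
    - [0,0,0.9]
    - [0,0,0.9]
    - [0,0,0.9]
    - [0,0,0.7]
    - [0,0,0.33]
    - [0,0,0]
  dr:
    - [0,0,0]
    - [0,0,0]
    - [0,0,0]
    - [0,0,0]
    - [0,0,0]
    - [0,0,0]
    - [0,0,0]

```text
t: 25.35
tcp_pos: [0.424, 0.0874, 0.0978]
eef_rot: [-0.0, 0.106, 0.994, -0.0]
contact_force: [-0.2, -0.7, -1.1]
opening: 0.305
grasp_force: 0.0
```

Emit:
move_arm:
  jaw: [0.3,0.3,0.3,0.3,0.3,0.3,0.3,0.3,0.3,0.3,0.3,0.3,0.3,0.3,0.3,0.3,0.3,0.3,0.3,0.3]
  delta_pos:
    - [-0.4,0,0]
    - [-0.4,0,0]
    - [-0.2,0,0]
    - [-0.2,0,0]
    - [-0.2,0,0]
    - [-0.25,0,0]
    - [-0.3,0,0]
    - [-0.3,0,0]
    - [-0.3,0,0]
    - [-0.3,0,0]
    - [-0.3,0,0]
    - [-0.3,0,0]
    - [-0.3,0,0]
    - [-0.3,0,0]
    - [-0.25,0,0]
    - [-0.2,0,0]
    - [-0.15,0,0]
    - [-0.1,0,0]
    - [0,0,0]
    - [0,0,0]
  dr:
    - [0,0,0]
    - [0,0,0]
    - [0,0,0]
    - [0,0,0]
    - [0,0,0]
    - [0,0,0]
    - [0,0,0]
    - [0,0,0]
    - [0,0,0]
    - [0,0,0]
    - [0,0,0]
    - [0,0,0]
    - [0,0,0]
    - [0,0,0]
    - [0,0,0]
    - [0,0,0]
    - [0,0,0]
    - [0,0,0]
    - [0,0,0]
    - [0,0,0]

```text
t: 27.85
tcp_pos: [0.5171, 0.0675, 0.0981]
eef_rot: [0.0, 0.106, 0.994, 0.0]
contact_force: [-0.2, -0.5, -0.3]
opening: 0.298
grasp_force: 0.0
```

```bash
cat > look.py <<'E'
import sys
from h import *
rep();k=sys.argv[1]
f,d=grab_frame('top');P=pts(camera_params('top'),d)*1000;j=w2j(P)
m=(P[...,2]>43)&(P[...,2]<54)&(j[...,0]>-178)&(j[...,0]<0)&(abs(j[...,1])<95)
n,l,s,c=cv2.connectedComponentsWithStats(m.astype(np.uint8))
i=1+np.argmax(s[1:,4]);q=j[l==i];print('panel',cv2.minAreaRect(q.astype(np.float32)),q.min(0),q.max(0),P[l==i][:,2].mean())
cv2.imwrite(f'pics/t{k}.png',cv2.resize(f[120:270,160:330],None,fx=4,fy=4,interpolation=cv2.INTER_CUBIC))
f,d=grab_frame('scene');cv2.imwrite(f'pics/s{k}.png',cv2.resize(f[150:280,220:390],None,fx=4,fy=4,interpolation=cv2.INTER_CUBIC))
E
python3 look.py 3
```

```text
t 27.85 tcp [517.1  67.5  98.1] jig [-114.3   -3. ] ytool ang 77.86 tilt 0.04 f [-0.2 -0.5 -0.3] open 0.30 grip 0.0 q [ 0.04  0.61  1.86 -0.    0.67 -1.32]
panel ((-54.79561996459961, -3.4927291870117188), (150.4674530029297, 94.21835327148438), 89.69890594482422) [-102.24926132  -78.60098446] [-7.50367238 71.78940076] 46.121457903736875
```

Emit:
move_arm:
  jaw: [0.3,0.3,0.3,0.3,0.3,0.3]
  delta_pos:
    - [-0.1,0,0]
    - [-0.08,0,0]
    - [-0.07,0,0]
    - [-0.05,0,0]
    - [-0.04,0,0]
    - [0,0,0]
  dr:
    - [0,0,0]
    - [0,0,0]
    - [0,0,0]
    - [0,0,0]
    - [0,0,0]
    - [0,0,0]

```text
t: 28.7
tcp_pos: [0.5236, 0.0661, 0.0979]
eef_rot: [0.0, 0.106, 0.994, 0.0]
contact_force: [-1.9, 0.2, 2.5]
opening: 0.297
grasp_force: 1.4
```

Emit:
move_arm:
  jaw: [0.3,0.3]
  delta_pos:
    - [-0.05,0,0]
    - [0,0,0]
  dr:
    - [0,0,0]
    - [0,0,0]

```text
t: 28.95
tcp_pos: [0.5247, 0.0658, 0.0979]
eef_rot: [0.0, 0.106, 0.994, 0.0]
contact_force: [-2.5, 0.0, 1.1]
opening: 0.296
grasp_force: 1.0
```

Emit:
move_arm:
  jaw: [0.3,0.3]
  delta_pos:
    - [-0.05,0,0]
    - [0,0,0]
  dr:
    - [0,0,0]
    - [0,0,0]

```text
t: 29.2
tcp_pos: [0.5251, 0.0658, 0.0979]
eef_rot: [-0.001, 0.106, 0.994, -0.0]
contact_force: [-5.4, 0.9, 4.6]
opening: 0.298
grasp_force: 3.0
```

```bash
python3 look.py 4
```

```text
t 29.20 tcp [525.1  65.8  97.9] jig [-106.2   -3.1] ytool ang 77.86 tilt 0.08 f [-5.4  0.9  4.6] open 0.30 grip 3.0 q [ 0.04  0.62  1.84  0.    0.68 -1.32]
panel ((-47.376922607421875, -4.291725158691406), (151.78932189941406, 94.5953369140625), 89.97434997558594) [-94.70397658 -80.20756306] [-0.07545682 71.5843551 ] 46.09598321308812
```

Emit:
move_arm:
  jaw: [0.3,0.15,0.15,0.15,0.15,0.15,0.15,0.15,0.15,0.15,0.15]
  delta_pos:
    - [0.24,0,0]
    - [0.9,0,0]
    - [0.9,0,0]
    - [0.9,0,0]
    - [0,0,0]
    - [0,0,0]
    - [0,0,0]
    - [0,0,0]
    - [0,0,0]
    - [0,0,0]
    - [0,0,0]
  dr:
    - [0,0,0]
    - [0,0,0]
    - [0,0,0]
    - [0,0,0]
    - [0,-0.85,0]
    - [0,-0.85,0]
    - [0,-0.85,0]
    - [0,-0.85,0]
    - [0,-0.85,0]
    - [0,-0.85,0]
    - [0,0,0]

```text
t: 30.68
tcp_pos: [0.4696, 0.0718, 0.1002]
eef_rot: [0.213, 0.107, 0.97, -0.041]
contact_force: [-0.5, -0.2, 0.1]
opening: 0.15
grasp_force: 0.0
```

```bash
cat > tz.py <<'E'
import sys
from h import *
# args: list of U targets "x,zrel" ; prints tool-frame x,z shift units between successive TCPs from current pose
s,M=rep();T=s["tcp_pos"]*1000;print("Zaxis jig",np.round([M[:2,2]@JX,M[:2,2]@JY,M[2,2]],3))
for a in sys.argv[1:]:
    x,z=map(float,a.split(","))
    w=np.array([*j2w(x,-3.5),36+z]);w=w+11*M[:,0]-72.5*M[:,2]   # tool x = -n
    print(a,"tcp",np.round(w,1),"d",np.round(M.T@(w-T)/20,3));T=w
E
python3 tz.py -- 2>/dev/null | head -2; python3 tz.py -114,-19 -84,-19 -83.4,8.2 -75.7,29.5 -61.3,46.7 -48.2,54.9 -31.8,56.4 -21.4,54.2 -13.8,52 -12,50
```

```text
t 30.68 tcp [469.6  71.8 100.2] jig [-161.7   -8.8] ytool ang 76.96 tilt 25.12 f [-0.5 -0.2  0.1] open 0.15 grip 0.0 q [ 0.12  0.51  2.16 -1.22  0.19 -0.05]
Zaxis jig [ 0.423 -0.038 -0.905]
t 30.68 tcp [469.6  71.8 100.2] jig [-161.7   -8.8] ytool ang 76.96 tilt 25.12 f [-0.5 -0.2  0.1] open 0.15 grip 0.0 q [ 0.12  0.51  2.16 -1.22  0.19 -0.05]
Zaxis jig [ 0.423 -0.038 -0.905]
-114,-19 tcp [478.2  78.2  78. ] d [0.149 0.447 1.139]
-84,-19 tcp [507.5  71.9  78. ] d [-1.359  0.025  0.634]
-83.4,8.2 tcp [508.1  71.8 105.2] d [-0.603 -0.046 -1.219]
-75.7,29.5 tcp [515.6  70.2 126.5] d [-0.799 -0.03  -0.802]
-61.3,46.7 tcp [529.7  67.1 143.7] d [-1.016 -0.018 -0.474]
-48.2,54.9 tcp [542.5  64.4 151.9] d [-0.767 -0.003 -0.094]
-31.8,56.4 tcp [558.5  61.  153.4] d [-0.775  0.011  0.279]
-21.4,54.2 tcp [568.7  58.8 151.2] d [-0.425  0.012  0.319]
-13.8,52 tcp [576.1  57.2 149. ] d [-0.298  0.01   0.26 ]
-12,50 tcp [577.9  56.8 147. ] d [-0.039  0.005  0.129]
```

The wrist is near its singularity (q5 about 0.2), so I'll use a smaller tilt. First I'll back out of it and check.

Emit:
move_arm:
  jaw: [0.15,0.15,0.15,0.15]
  delta_pos:
    - [0,0,0]
    - [0,0,0]
    - [0,0,0]
    - [0,0,0]
  dr:
    - [0,0.85,0]
    - [0,0.85,0]
    - [0,0,0]
    - [0,0,0]

```text
t: 31.18
tcp_pos: [0.4703, 0.067, 0.1003]
eef_rot: [0.165, 0.113, 0.979, -0.047]
contact_force: [-0.0, -0.1, -0.4]
opening: 0.15
grasp_force: 0.0
```

```bash
python3 tz.py -112,-21.5
```

```text
t 31.18 tcp [470.3  67.  100.3] jig [-160.   -13.3] ytool ang 76.31 tilt 19.79 f [-0.  -0.1 -0.4] open 0.15 grip 0.0 q [ 0.11  0.51  2.12 -0.68  0.26 -0.59]
Zaxis jig [ 0.333 -0.061 -0.941]
-112,-21.5 tcp [486.5  78.2  79. ] d [-0.274  0.793  1.179]
```

```bash
cat > tgt.py <<'E'
import sys
from h import *
# args: tcpjigx tcpjigy z tilt : shift in current frame FIRST, then turn, in units
X,Y,Z,a=map(float,sys.argv[1:5])
s,M=rep();T=s["tcp_pos"]*1000;w=np.array([*j2w(X,Y),Z])
print("Zaxis jig",np.round([M[:2,2]@JX,M[:2,2]@JY,M[2,2]],3))
print("shift",np.round(M.T@(w-T)/20,3))
a=np.deg2rad(a);jx=np.array([*JX,0]);jy=np.array([*JY,0]);k=np.array([0,0,1.])
zt=np.sin(a)*jx-np.cos(a)*k;G=np.stack([np.cross(jy,zt),jy,zt],1)
print("turn",np.round(R.from_matrix(M.T@G).as_rotvec()/.12,3))
U=w-11*G[:,0]+72.5*G[:,2];print("tip upper corner jig",np.round(w2j(U),1),"z",round(U[2],1))
E
python3 tgt.py -150 -3.5 125 20
```

```text
t 31.18 tcp [470.3  67.  100.3] jig [-160.   -13.3] ytool ang 76.31 tilt 19.79 f [-0.  -0.1 -0.4] open 0.15 grip 0.0 q [ 0.11  0.51  2.12 -0.68  0.26 -0.59]
Zaxis jig [ 0.333 -0.061 -0.941]
shift [-0.879  0.436 -1.028]
turn [-0.511 -0.072 -0.062]
tip upper corner jig [-114.9   -3.5] z 60.6
```

Emit:
move_arm:
  jaw: [0.15,0.15,0.15,0.15,0.15]
  delta_pos:
    - [-0.44,0.22,-0.51]
    - [-0.44,0.22,-0.51]
    - [0,0,0]
    - [0,0,0]
    - [0,0,0]
  dr:
    - [0,0,0]
    - [0,0,0]
    - [-0.51,-0.07,-0.06]
    - [0,0,0]
    - [0,0,0]

```text
t: 31.8
tcp_pos: [0.482, 0.0745, 0.1247]
eef_rot: [0.172, 0.104, 0.979, -0.019]
contact_force: [0.1, -0.7, 0.2]
opening: 0.152
grasp_force: 0.0
```

```bash
python3 tgt.py -140 -3.5 90 24
```

```text
t 31.80 tcp [482.   74.5 124.7] jig [-150.    -3.5] ytool ang 77.84 tilt 19.91 f [ 0.1 -0.7  0.2] open 0.15 grip 0.0 q [ 0.1   0.47  2.1  -0.41  0.27 -0.88]
Zaxis jig [ 0.341 -0.002 -0.94 ]
shift [0.118 0.005 1.802]
turn [-0.014 -0.595 -0.004]
tip upper corner jig [-100.5   -3.5] z 28.2
```

Emit:
move_arm:
  jaw: [0.15,0.15,0.15,0.15,0.15,0.15]
  delta_pos:
    - [0.23,0,0.8]
    - [0.23,0,0.8]
    - [0.22,0,0.78]
    - [0,0,0]
    - [0,0,0]
    - [0,0,0]
  dr:
    - [0,0,0]
    - [0,0,0]
    - [0,0,0]
    - [-0.01,-0.3,0]
    - [0,-0.3,0]
    - [0,0,0]

```text
t: 32.55
tcp_pos: [0.4854, 0.0736, 0.0752]
eef_rot: [0.202, 0.103, 0.974, -0.022]
contact_force: [0.1, 0.4, 0.5]
opening: 0.148
grasp_force: 0.0
```

```bash
python3 tgt.py -126 -3.5 75.3 24
```

```text
t 32.55 tcp [485.4  73.6  75.2] jig [-146.6   -3.7] ytool ang 77.89 tilt 23.48 f [0.1 0.4 0.5] open 0.15 grip 0.0 q [ 0.1   0.58  2.12 -1.21  0.13 -0.07]
Zaxis jig [ 0.399 -0.002 -0.917]
shift [-0.946  0.01   0.406]
turn [-0.014 -0.075  0.005]
tip upper corner jig [-86.5  -3.5] z 13.5
```

Emit:
move_arm:
  jaw: [0.15,0.15,0.15,0.15,0.15,0.15]
  delta_pos:
    - [-0.23,0,0.1]
    - [-0.24,0,0.1]
    - [-0.24,0,0.1]
    - [-0.24,0,0.1]
    - [0,0,0]
    - [0,0,0]
  dr:
    - [0,0,0]
    - [0,0,0]
    - [0,0,0]
    - [0,0,0]
    - [0,-0.07,0]
    - [0,0,0]

```text
t: 33.3
tcp_pos: [0.5058, 0.0692, 0.0757]
eef_rot: [0.206, 0.103, 0.973, -0.022]
contact_force: [-0.2, -0.5, 0.1]
opening: 0.146
grasp_force: 0.0
```

```bash
python3 tgt.py -126 -3.5 103 24; python3 look.py 5
```

```text
t 33.30 tcp [505.8  69.2  75.7] jig [-125.7   -3.7] ytool ang 77.86 tilt 23.96 f [-0.2 -0.5  0.1] open 0.15 grip 0.0 q [ 0.09  0.6   2.08 -1.08  0.14 -0.21]
Zaxis jig [ 0.406 -0.001 -0.914]
shift [-0.541  0.009 -1.252]
turn [-0.011 -0.006 -0.002]
tip upper corner jig [-86.5  -3.5] z 41.2
t 33.30 tcp [505.8  69.2  75.7] jig [-125.7   -3.7] ytool ang 77.86 tilt 23.96 f [-0.2 -0.5  0.1] open 0.15 grip 0.0 q [ 0.09  0.6   2.08 -1.08  0.14 -0.21]
panel ((-47.46342468261719, -5.481285095214844), (154.27352905273438, 95.03507232666016), 89.91120910644531) [-95.07702645 -82.69148871] [-3.39447671e-03  7.15912286e+01] 46.05922951055342
```

View pics/s5.png

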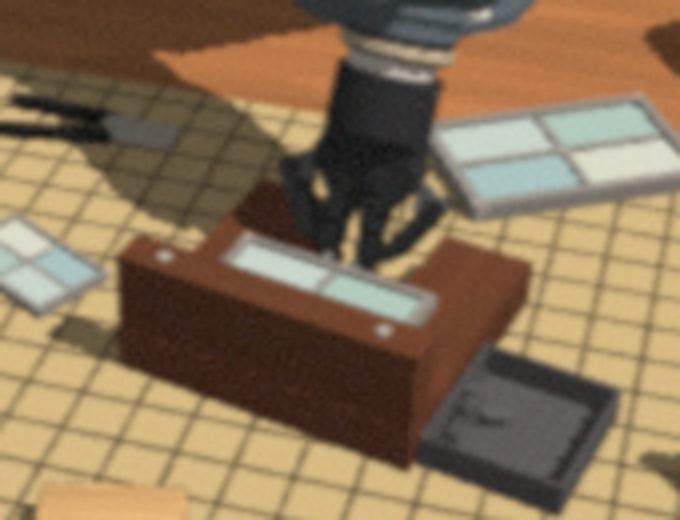

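Scene crop: the fingers sit in the notch just in front of the panel's front edge (345,265), and the panel is flush with the fence. Now a slow vertical lift.

Emit:
move_arm:
  jaw: [0.15,0.15,0.15,0.15,0.15]
  delta_pos:
    - [-0.06,0,-0.14]
    - [-0.08,0,-0.18]
    - [-0.08,0,-0.18]
    - [-0.08,0,-0.18]
    - [0,0,0]
  dr:
    - [0,0,0]
    - [0,0,0]
    - [0,0,0]
    - [0,0,0]
    - [0,0,0]

```text
t: 34.02
tcp_pos: [0.5052, 0.0692, 0.0904]
eef_rot: [0.206, 0.103, 0.973, -0.023]
contact_force: [-3.8, 1.3, -1.1]
opening: 0.149
grasp_force: 1.9
```

```bash
cat > ang.py <<'E'
from h import *
rep()
f,d=grab_frame('top');P=pts(camera_params('top'),d)*1000;j=w2j(P)
# panel surface points: strips away from the gripper
for lo,hi in((-70,-40),(35,65)):
    m=(j[...,1]>lo)&(j[...,1]<hi)&(j[...,0]>-100)&(j[...,0]<-3)&(P[...,2]>42)&(P[...,2]<140)
    x=j[m][:,0];z=P[m][:,2]
    if m.sum()>20:
        c=np.polyfit(x,z,1);r=abs(z-np.polyval(c,x))<4;c=np.polyfit(x[r],z[r],1)
        print(m.sum(),"theta %.1f"%np.rad2deg(np.arctan(-c[0])),"front x %.1f z %.1f"%(np.percentile(x,1),np.percentile(z,99)),"far x %.1f z %.1f"%(x.max(),np.percentile(z,2)))
m=(P[...,2]>43)&(P[...,2]<145)&(j[...,0]>-100)&(j[...,0]<-3)&(abs(j[...,1])<90)
print("y range",np.percentile(j[m][:,1],[1,99]))
E
python3 ang.py
```

```text
t 34.02 tcp [505.2  69.2  90.4] jig [-126.3   -3.9] ytool ang 77.85 tilt 23.93 f [-3.8  1.3 -1.1] open 0.15 grip 1.9 q [ 0.09  0.57  2.08 -0.9   0.16 -0.4 ]
458 theta 7.5 front x -94.9 z 60.8 far x -3.2 z 43.6
460 theta 7.6 front x -94.8 z 61.6 far x -3.3 z 43.2
y range [-77.41362474  69.85906711]
```

Emit:
move_arm:
  jaw: [0.15,0.15,0.15,0.15,0.15,0.15]
  delta_pos:
    - [-0.09,0,-0.175]
    - [-0.09,0,-0.175]
    - [-0.1,0,-0.175]
    - [-0.1,0,-0.175]
    - [-0.1,0,-0.175]
    - [0,0,0]
  dr:
    - [0,0,0]
    - [0,0,0]
    - [0,0,0]
    - [0,0,0]
    - [0,0,0]
    - [0,0,0]

```text
t: 34.83
tcp_pos: [0.5074, 0.0688, 0.1106]
eef_rot: [0.207, 0.103, 0.973, -0.022]
contact_force: [-2.7, 0.4, -1.4]
opening: 0.15
grasp_force: 1.2
```

```bash
python3 ang.py;  python3 tgt.py -124 -3.5 112 30
```

```text
t 34.83 tcp [507.4  68.8 110.6] jig [-124.1   -3.8] ytool ang 77.85 tilt 24.00 f [-2.7  0.4 -1.4] open 0.15 grip 1.2 q [ 0.09  0.52  2.07 -0.7   0.19 -0.61]
452 theta 19.5 front x -92.3 z 80.0 far x -3.1 z 45.4
455 theta 20.1 front x -92.5 z 80.3 far x -3.7 z 44.7
y range [-77.17300223  69.76966945]
t 34.88 tcp [507.4  68.8 110.5] jig [-124.1   -3.8] ytool ang 77.85 tilt 24.00 f [-2.3  0.2 -1. ] open 0.15 grip 1.1 q [ 0.09  0.52  2.07 -0.7   0.19 -0.61]
Zaxis jig [ 0.407 -0.001 -0.914]
shift [-0.035  0.015 -0.066]
turn [-0.01  -0.873 -0.004]
tip upper corner jig [-78.2  -3.5] z 54.7
```

Emit:
move_arm:
  jaw: [0.15,0.15,0.15,0.15,0.15,0.15,0.15,0.15,0.15,0.15,0.15]
  delta_pos:
    - [-0.17,0,-0.14]
    - [-0.17,0,-0.14]
    - [-0.17,0,-0.14]
    - [-0.17,0,-0.14]
    - [-0.17,0,-0.14]
    - [-0.2,0,-0.07]
    - [-0.2,0,-0.07]
    - [-0.2,0,-0.07]
    - [-0.2,0,-0.07]
    - [-0.2,0,-0.07]
    - [0,0,0]
  dr:
    - [0,0,0]
    - [0,0,0]
    - [0,0,0]
    - [0,0,0]
    - [0,0,0]
    - [0,0,0]
    - [0,0,0]
    - [0,0,0]
    - [0,0,0]
    - [0,0,0]
    - [0,0,0]

```text
t: 36.25
tcp_pos: [0.5325, 0.0635, 0.1451]
eef_rot: [0.207, 0.103, 0.973, -0.022]
contact_force: [-1.2, -0.6, 0.4]
opening: 0.146
grasp_force: 0.6
```

```bash
python3 ang.py;  python3 tz.py -35.8,55.7 -23.6,55.8 -17.5,53.7 -12,50
```

```text
t 36.25 tcp [532.5  63.5 145.1] jig [-98.4  -3.7] ytool ang 77.85 tilt 24.05 f [-1.2 -0.6  0.4] open 0.15 grip 0.6 q [ 0.07  0.48  2.   -0.43  0.28 -0.89]
336 theta 49.2 front x -85.2 z 136.0 far x -3.1 z 44.5
331 theta 49.7 front x -69.8 z 121.2 far x -3.1 z 45.8
y range [-77.33462654  69.88306809]
t 36.30 tcp [532.3  63.5 144.9] jig [-98.6  -3.8] ytool ang 77.85 tilt 24.02 f [-1.7  0.2 -0.1] open 0.15 grip 0.5 q [ 0.07  0.48  2.   -0.43  0.28 -0.89]
Zaxis jig [ 0.407 -0.001 -0.913]
-35.8,55.7 tcp [555.1  59.  153.4] d [-1.238  0.018  0.083]
-23.6,55.8 tcp [567.   56.4 153.5] d [-0.559  0.001  0.244]
-17.5,53.7 tcp [573.   55.1 151.4] d [-0.236  0.     0.22 ]
-12,50 tcp [578.4  54.  147.7] d [-0.176  0.     0.281]
```

Emit:
move_arm:
  jaw: [0.15,0.15,0.15,0.15,0.15,0.15,0.15,0.15,0.15,0.15,0.15]
  delta_pos:
    - [-0.18,0,0.01]
    - [-0.18,0,0.01]
    - [-0.18,0,0.01]
    - [-0.18,0,0.01]
    - [-0.18,0,0.01]
    - [-0.18,0,0.01]
    - [-0.16,0,0.02]
    - [-0.15,0,0.06]
    - [-0.14,0,0.06]
    - [-0.14,0,0.06]
    - [0,0,0]
  dr:
    - [0,0,0]
    - [0,0,0]
    - [0,0,0]
    - [0,0,0]
    - [0,0,0]
    - [0,0,0]
    - [0,0,0]
    - [0,0,0]
    - [0,0,0]
    - [0,0,0]
    - [0,0,0]

```text
t: 37.67
tcp_pos: [0.5642, 0.0566, 0.1536]
eef_rot: [0.207, 0.103, 0.973, -0.022]
contact_force: [-0.9, -0.3, -0.4]
opening: 0.15
grasp_force: 0.1
```

```bash
python3 ang.py;  python3 tz.py -23.6,55.8 -17.5,53.7 -12,50
```

```text
t 37.67 tcp [564.2  56.6 153.6] jig [-66.   -3.8] ytool ang 77.85 tilt 24.01 f [-0.9 -0.3 -0.4] open 0.15 grip 0.1 q [ 0.05  0.5   1.92 -0.34  0.33 -1.  ]
140 theta 65.9 front x -53.3 z 135.9 far x -3.2 z 44.7
138 theta 70.5 front x -35.8 z 134.4 far x -3.3 z 43.9
y range [-77.73857224  69.80257304]
t 37.73 tcp [564.   56.7 153.5] jig [-66.1  -3.8] ytool ang 77.85 tilt 24.00 f [-0.7  0.2  0.2] open 0.15 grip 0.1 q [ 0.05  0.5   1.92 -0.34  0.33 -1.  ]
Zaxis jig [ 0.407 -0.001 -0.914]
-23.6,55.8 tcp [567.   56.4 153.6] d [-0.138  0.019  0.06 ]
-17.5,53.7 tcp [573.   55.1 151.5] d [-0.236  0.     0.22 ]
-12,50 tcp [578.4  54.  147.8] d [-0.176  0.     0.281]
```

Emit:
move_arm:
  jaw: [0.15,0.15,0.15,0.15,0.15,0.15,0.15,0.15,0.15,0.15,0.15,0.15,0.15]
  delta_pos:
    - [-0.07,0,0.03]
    - [-0.07,0,0.03]
    - [-0.06,0,0.055]
    - [-0.06,0,0.055]
    - [-0.06,0,0.055]
    - [-0.05,0,0.055]
    - [-0.03,0,0.05]
    - [-0.03,0,0.05]
    - [-0.03,0,0.05]
    - [-0.03,0,0.05]
    - [-0.03,0,0.05]
    - [0,0,0]
    - [0,0,0]
  dr:
    - [0,0,0]
    - [0,0,0]
    - [0,0,0]
    - [0,0,0]
    - [0,0,0]
    - [0,0,0]
    - [0,0,0]
    - [0,0,0]
    - [0,0,0]
    - [0,0,0]
    - [0,0,0]
    - [0,0,0]
    - [0,0,0]

```text
t: 39.35
tcp_pos: [0.5774, 0.0538, 0.1481]
eef_rot: [0.207, 0.103, 0.973, -0.022]
contact_force: [0.6, 0.2, 1.2]
opening: 0.148
grasp_force: 0.0
```

```bash
python3 tz.py -12,50; cat > up.py <<'E'
from h import *
for n in("top","scene"):
    f,d=grab_frame(n);P=pts(camera_params(n),d)*1000;j=w2j(P)
    m=(P[...,2]>122)&(P[...,2]<138)&(j[...,0]>-30)&(j[...,0]<25)&(abs(j[...,1])<95)
    if m.sum()>10: print(n,"top edge",m.sum(),cv2.minAreaRect(j[m].astype(np.float32)),"med x",np.median(j[m][:,0]),"z",np.percentile(P[m][:,2],95))
    cv2.imwrite(f'pics/up_{n}.png',cv2.resize(f[130:270,190:370],None,fx=4,fy=4,interpolation=cv2.INTER_CUBIC))
    if n=="scene":
        for z0,z1 in((98,108),(108,118),(118,128)):
            m=(P[...,2]>z0)&(P[...,2]<z1)&(j[...,0]>-30)&(j[...,0]<25)&(abs(j[...,1])<90);print("rear face z",z0,"x med",np.round(np.median(j[m][:,0]),1))
E
python3 up.py
```

```text
t 39.35 tcp [577.4  53.8 148.1] jig [-52.4  -3.8] ytool ang 77.85 tilt 23.99 f [0.6 0.2 1.2] open 0.15 grip 0.0 q [ 0.05  0.53  1.89 -0.33  0.33 -1.02]
Zaxis jig [ 0.407 -0.001 -0.914]
-12,50 tcp [578.4  54.  147.8] d [-0.035  0.019  0.034]
top top edge 370 ((-14.60493278503418, -3.6150588989257812), (29.695934295654297, 150.05654907226562), 0.14701883494853973) med x -6.711848907581856 z 133.29768497159483
scene top edge 311 ((-13.54625129699707, -4.084693908691406), (34.16263961791992, 151.15843200683594), 1.0141021013259888) med x -2.2308828728700805 z 133.29574528346072
rear face z 98 x med -1.8
rear face z 108 x med -2.1
rear face z 118 x med -1.5
```

View pics/up_scene.png

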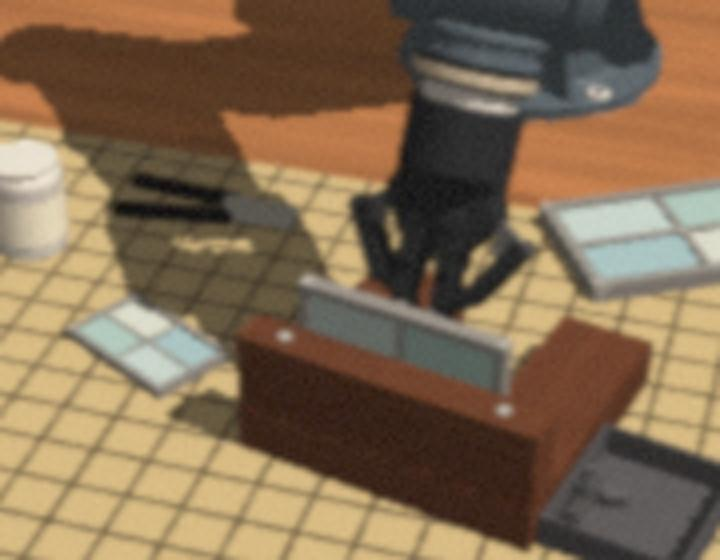

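Scene crop: the panel stands upright against the fence, its top edge running (300,285)-(505,350). I'll back off, go lower and press gently to seat the foot.

Emit:
move_arm:
  jaw: [0.15,0.15,0.15,0.15,0.15,0.15,0.15,0.15]
  delta_pos:
    - [0.14,0,-0.06]
    - [0.1,0,0.23]
    - [0.1,0,0.23]
    - [0.1,0,0.23]
    - [0,0,0]
    - [-0.07,0,0.03]
    - [-0.07,0,0.03]
    - [0,0,0]
  dr:
    - [0,0,0]
    - [0,0,0]
    - [0,0,0]
    - [0,0,0]
    - [0,0,0]
    - [0,0,0]
    - [0,0,0]
    - [0,0,0]

```text
t: 40.45
tcp_pos: [0.5778, 0.0537, 0.1332]
eef_rot: [0.207, 0.103, 0.973, -0.022]
contact_force: [-0.2, 0.3, 0.5]
opening: 0.152
grasp_force: 0.0
```

Emit:
move_arm:
  jaw: [0.15,0.15,0.15]
  delta_pos:
    - [-0.04,0,0.02]
    - [-0.04,0,0.02]
    - [0,0,0]
  dr:
    - [0,0,0]
    - [0,0,0]
    - [0,0,0]

```text
t: 40.83
tcp_pos: [0.5792, 0.0534, 0.133]
eef_rot: [0.207, 0.103, 0.973, -0.022]
contact_force: [-1.7, 0.1, 1.2]
opening: 0.152
grasp_force: 1.0
```

```bash
python3 up.py; python3 tz.py -12,35
```

```text
top top edge 361 ((-6.061694622039795, -3.5715713500976562), (12.834382057189941, 149.5260467529297), 0.019423112273216248) med x -6.223179532661819 z 133.49239283202775
scene top edge 296 ((-12.956687927246094, -4.036865234375), (34.24367141723633, 152.16905212402344), 0.2478003054857254) med x -1.6025080794187607 z 132.83664337834156
rear face z 98 x med -1.9
rear face z 108 x med -2.7
rear face z 118 x med -1.1
t 40.92 tcp [579.2  53.4 133. ] jig [-50.6  -3.8] ytool ang 77.85 tilt 23.98 f [-2.5 -0.1  1.9] open 0.15 grip 1.1 q [ 0.05  0.56  1.89 -0.36  0.3  -0.99]
Zaxis jig [ 0.406 -0.001 -0.914]
-12,35 tcp [578.4  54.  132.8] d [ 0.045  0.02  -0.01 ]
```

Emit:
move_arm:
  jaw: [0.15,0.15,0.15,0.15,0.15,0.15,0.15,0.15,0.15,0.15,0.15,0.15,0.15,0.15]
  delta_pos:
    - [-0.05,0,0.02]
    - [0,0,0]
    - [0.1,0,-0.04]
    - [0.4,0,-0.18]
    - [0.9,0,-0.4]
    - [0.9,0,-0.4]
    - [0.9,0,-0.4]
    - [-0.2,0,-0.9]
    - [-0.4,0,-0.9]
    - [-0.4,0,-0.9]
    - [-0.4,0,-0.9]
    - [-0.4,0,-0.9]
    - [0,0,0]
    - [0,0,0]
  dr:
    - [0,0,0]
    - [0,0,0]
    - [0,0,0]
    - [0,0,0]
    - [0,0,0]
    - [0,0,0]
    - [0,0,0]
    - [0,0,0]
    - [0,0,0]
    - [0,0,0]
    - [0,0,0]
    - [0,0,0]
    - [0,0,0]
    - [0,0,0]

```text
t: 42.68
tcp_pos: [0.5079, 0.0687, 0.229]
eef_rot: [0.206, 0.103, 0.973, -0.023]
contact_force: [0.8, 0.3, -0.1]
opening: 0.148
grasp_force: 0.0
```

```bash
python3 -c "from h import *;rep()"; python3 up.py; python3 - <<'E'
from h import *
f,d=grab_frame('scene');P=pts(camera_params('scene'),d)*1000
m=(P[...,2]>66)&(P[...,2]<80)&(abs(P[...,0]-518)<35)&(abs(P[...,1]+413)<35);print("scraper",m.sum(),P[m].mean(0))
cv2.imwrite('pics/final.png',f)
E
```

```text
t 42.67 tcp [507.9  68.7 229. ] jig [-123.6   -3.8] ytool ang 77.85 tilt 23.95 f [ 0.8  0.3 -0.1] open 0.15 grip 0.0 q [ 0.09  0.29  2.01 -0.28  0.46 -1.04]
top top edge 362 ((-6.140991687774658, -3.5158767700195312), (149.37643432617188, 12.812589645385742), 89.62614440917969) med x -6.232693694379401 z 133.59182960903038
scene top edge 290 ((-4.189752578735352, -4.146636962890625), (17.49382781982422, 151.2988739013672), 0.22093957662582397) med x -1.6720397209518771 z 132.86681348734993
rear face z 98 x med -1.7
rear face z 108 x med -2.1
rear face z 118 x med -0.8
scraper 76 [ 522.25937831 -412.30252948   71.59542606]
```

View pics/final.png

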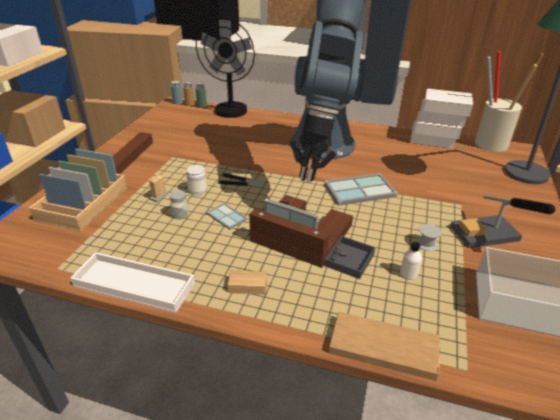

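The final view shows the panel upright at the fence (290,213), the offcuts in the tray (345,255), the scraper standing at (157,187), the arm clear and the bystanders unmoved. Handing in.

```bash
python3 -c "from cell import sign_off;print(sign_off())"
```

```text
the job is handed in; nothing more can be done
None
```

I handed the job in at about 43 s of the 72 s allowed; `sign_off` gave no verdict. The offcuts are in the tray, the scraper stands on the bench at its old spot (turned about 56° from before), and the panel stands upright, flat against the fence, about 4 mm from its middle.

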